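# Park the bench slicer's gauge lever and put its spatula away

### The arm

A 7-joint arm with a two-finger parallel gripper is mounted at the origin on the work surface. World frame = base frame: x ahead of the robot, y to its left, z up, the work surface at z = 0. Lengths are in m, angles in rad, forces in N, time in s.
With the tool pointing down it reaches from about 0.4 to 0.85 m from the base axis. Payload 6.9 kg.
Tool frame: the origin (TCP) lies on the centre line of the jaws, within the pads' length; the fingertips stand 11 mm ahead of it and the grasp point (between the pads) lies 8 mm behind it; x points along the fingers, y is the direction in which the jaws open and shut, and the axes are right-handed (so a half turn about x gives the same grasp; the last joint's range is limited). The gripper opens to 85 mm and grips with 20 to 120 N. Pads are 22 mm wide; open, the fingers measure 114 mm over their backs; the gripper's body (76 mm by 85 mm) begins 54 mm behind the grasp point. The pads swing forward as they close: fully open they stand 13 mm farther back than shut.
Start: joints at [1.359, 0.507, -0.238, 1.5, 0.126, 1.149, -0.155], TCP at [0.195, -0.594, 0.242] pointing down, gripper open.
Joint ranges: [-3.08, 3.08], [-0.24, 2.05], [-1.43, 1.35], [0, 2.5], [-1.52, 4.66], [0.17, 1.96], [-2.89, 2.89]. Speed limits (rad/s): [2.39, 2.39, 3.14, 3.14, 3.14, 3.14, 3.14].

### API

Orientations are given as a unit quaternion [x, y, z, w].
In Python, from station import bot, viewer gives the robot as it stands. The module is installed in compiled form; this text tells all that it offers.
- The arm moves only by the shell command python3 -m creep 'ROWS' [OPENING]. ROWS is text: rows parted by semicolons, each of 6 numbers parted by spaces: the shift along the tool's x, y, z in cm, then the turn, a rotation vector about the tool's x, y, z in degrees. In form: x y z wx wy wz; .... A call has 1 to 10 rows; each row shifts and turns the commanded pose from where the row before left it, along the tool's axes as they then stand; what a row does not reach is not made up. A row lasts 1/10 s, in which the tool goes at most 50 mm and 8.59 degrees, less where a joint would pass 70% of its speed; a pose out of reach is approached as far as the arm can. A call with a gripper value outside its range is refused whole. OPENING is the opening, from 0 (shut) to 1 (fully open), set as the call begins (- or left out, the last holds). The fingers move at their own pace and stop on an object; the grip force is fixed at half the most. Time passes only in rows, so rows that do not move let the fingers close. It gives the time, the measured TCP pose, the force and the opening at its end, in the units of the state.
- bot.get_obs(): the state, without advancing time (a new reading comes with each control period).
- viewer.grab_frame(name): name is "scene" or "top"; returns the picture (384x512x3 uint8, blue, green, red); there is no depth.
- viewer.calibration(name): a dict with "camera_matrix" (3x3 intrinsics, pixels), "R" (3x3) and "t" (3): a world point X has camera coordinates R X + t. Camera axes: x right, y down, z forward; pixel columns grow to the right and rows downward; lengths in m; the calibration is good to about 2 mm. A picture is of the moment at which its call begins. calibration takes no time and is no camera call.
- bot.sign_off(): hands the job in, once; it reports no verdict.
The state is a dict: "t": time; "qpos": joint angles; "joint_vel": joint speeds; "tau": joint torques, N m; "tool_pos": TCP position; "tool_rot": TCP orientation; "force": force on the tool from outside, world axes, zero at the start; "ft_torque": the same for the moment, N m; "gripper_width": finger opening in m.
Only numpy, scipy, OpenCV 4.12 (cv2) and the standard library are available. Lean on these libraries where they do the work, as an engineer would, in place of code of your own. Each camera call takes 0.05 s, during which the arm holds its last target. There are 200 camera calls.

### The job

Park the bench slicer for the night: lift its gauge lever out of the wide rest bay, swing it round and let it drop fully home in the notch marked by the domed stud. Put the slicer's spatula away too, lying flat, right side up, in the wide empty compartment of the tool tray. Leave the brush, the can, the jar and the carton where they are.

Things in the scene. Friction and masses are not known exactly. Their poses are not given: they have to be found in the camera images.
- slicer: Fixed bare-aluminium bench slicer. Origin: on the table under the lever's upright pivot, centre of a round base plate (radius 172 mm, top at z = 12 mm). +x points back to the slicing deck (x = 55 to 325 mm, 220 mm wide, up to 155 mm high at its pusher knob); the lever and its toothed arc are on the -x half.
- arc_centre (a point): The lever's pivot at the rod's height, z = 45 mm. Around it a dark toothed arc, radius 105 mm, 14 mm thick, tooth tops at z = 58 mm; the rod lies in its gaps. By lever_swing: a wide rest bay 0 to 0.22 rad, then three equal notches at 0.68, 1.12, 1.56, each 20 mm wide for the 14 mm rod. One notch has the domed stud outside it, the others only a flat 8 mm rivet.
- stud: The mark: a fixed round-topped dark steel stud, 26 mm in diameter, 20 mm high, standing on the base plate straight outward of the marked notch (any of the three), 138 mm from the pivot. Origin: centre of its underside (z = 12 mm); it is lower than the rod.
- lever_swing (a joint): Swing of the lever about the slicer's vertical pivot, rad. The rod points from the pivot along the slicer's -x axis turned by (lever_swing - 0.8) rad about +z; grows anticlockwise seen from above, from 0 (a stop in the rest bay) to 1.75. Starts somewhere in the rest bay.
- lever_lift (a joint): Tilt of the lever, rad: 0 when the rod lies level and fully home, growing to 0.6 as the grip is raised; the horizontal hinge is at the pivot, z = 45 mm. The rod clears the teeth above about 0.2 rad (the grip 32 mm higher); the lever falls back by its own weight (about 2 N at the grip).
- lever_grip (a point): Middle height of the black upright grip at the outer end of the lever, 160 mm from the pivot: a round grip 25 mm in diameter standing from the rod's axis to 60 mm above it; this point is 32 mm above the rod's axis (z = 77 mm when home). Its axes: -x outward along the rod, z along the grip.
- lever_mark (a point): Point on the rod's axis 138 mm from the pivot; it stands straight over the stud when the lever is in the marked notch.
- spatula: Loose flat spatula lying on the table, 190 mm long along its x axis, 140 g. Origin: middle of its length on the underside; z up. Black handle 22 mm wide, 20 mm high, from x = -95 to +15 mm; flat steel blade 66 mm wide, 4 mm thick, on the underside from x = +5 to +95 mm.
- spatula_grip (a point): Point on the spatula's handle near its centre of mass, 10 mm behind the origin (x = -10 mm), 10 mm above the underside. Grasp across the 22 mm width.
- tray: Fixed grey open tool tray, 220 mm long (x) by 149 mm wide (y), walls 5 mm thick and 26 mm high, floor 5 mm thick. Origin: centre of its underside. A wall along x parts it into a wide compartment on the +y side (inside 210 x 84 mm) and a narrow one on the -y side (inside 210 x 50 mm), which holds the brush.
- tray_wide (a point): Centre of the wide compartment's floor, 5 mm above the table, axes as the tray's; the spatula lies along x, either way round.
- brush: Loose wooden brush 190 mm long lying in the tray's narrow compartment. Bystander. Origin: middle of its underside.
- can: Bystander: food can, 100 mm in diameter, 115 mm high. Origin: centre of its underside.
- jar: Bystander: amber glass jar, 72 mm in diameter, 105 mm high. Origin: centre of its underside.
- carton: Bystander: plain cardboard carton 60 x 130 mm, 170 mm high. Origin: centre of its underside.
Things that resemble listed ones, but are neither listed nor needed, are in the scene too. Several things look just like the spatula: the one meant starts nearest to the robot's base.

How it is judged:
At the end, for the whole second after the job is handed in: Lever home (lever_lift < 0.05 rad) and still in the stud's notch (lever_mark within 12 mm of stud in plan). Spatula at rest, flat, right side up in the wide compartment: origin within 18 mm in x, y and 4 mm in z of tray_wide, tilt < 0.06, along tray within 0.2 rad. Bystanders within 30 mm of start (horizontal distance between lever_mark and stud below 0.012 m and value of joint lever_lift below 0.05 rad and velocity of joint lever_swing between -0.1 and 0.1 rad/s and x of spatula in the frame of tray_wide between -0.018 and 0.018 m and y of spatula in the frame of tray_wide between -0.018 and 0.018 m and z of spatula in the frame of tray_wide between -0.004 and 0.004 m and angle between spatula's own z axis and vertical below 0.06 rad and angle between the x axis of spatula and the x axis of tray, either way round below 0.2 rad and linear speed of spatula below 0.02 m/s and distance of each of brush, can, jar, carton from where it was at the start of the episode below 0.03 m); the robot touches nothing.
It fails at once if a bystander (brush, can, jar or carton) is moved more than 30 mm or tipped over (distance of any of brush, can, jar, carton from where it was at the start of the episode above 0.03 m or angle between any of can, jar, carton's own z axis and vertical above 0.5 rad).
It also fails if it takes over 48 s, if anything falls off the work surface, if the arm or the gripper's body presses on something with over 40 N, if the wrist force passes 120 N, or if a joint passes its speed limit or range.

## Working session

There is one attempt and no reset: what is moved stays moved. The work goes in short steps, Python scripts to look and compute and a shell command to move; the robot and the scene stay as the last step left them, time stands still between calls to the robot, and variables do not carry over. Pictures are saved under pics/ and viewed, about 8 in all and at most 12, crops included, and the job is handed in when it is done.

```bash
mkdir -p pics
cat > h.py <<'E'
import numpy as np, cv2
from station import bot, viewer
from scipy.spatial.transform import Rotation as Rt
def ray(name,u,v,z):
    c=viewer.calibration(name);K,R,t=[np.array(c[k]) for k in("camera_matrix","R","t")]
    d=R.T@np.linalg.solve(K,[u,v,1]);o=-R.T@t
    return (o+d*(z-o[2])/d[2]).round(4)
def proj(name,X):
    c=viewer.calibration(name);p=np.array(c["camera_matrix"])@(np.array(c["R"])@X+np.array(c["t"]));return (p[:2]/p[2]).round(1)
def snap(name,fn,crop=None,s=1.5):
    im=viewer.grab_frame(name);cv2.imwrite('pics/raw_'+fn,im)
    if crop: im=im[crop[1]:crop[3],crop[0]:crop[2]]
    cv2.imwrite('pics/'+fn,cv2.resize(im,None,fx=s,fy=s,interpolation=cv2.INTER_CUBIC))
def to(target,R=None):
    o=bot.get_obs();T=Rt.from_quat(o["tool_rot"]);print("shift cm tool",(T.inv().apply(np.array(target)-o["tool_pos"])*100).round(2))
    if R is not None: print("rotvec deg",(T.inv()*Rt.from_matrix(R)).as_rotvec(degrees=True).round(1))
def st():
    o=bot.get_obs();print(o["t"],np.round(o["tool_pos"],4),np.round(o["force"],1),o["gripper_width"]);print(Rt.from_quat(o["tool_rot"]).as_matrix().round(3));print(np.round(o["qpos"],2))
E
python3 - <<'E'
from h import *
st();snap("top","a.png");snap("scene","b.png")
for n in("top","scene"):
  c=viewer.calibration(n);print(n,-np.array(c["R"]).T@c["t"],np.array(c["R"]).round(2).tolist())
E
```

```text
0.0 [ 0.1951 -0.5933  0.2414] [-0.3 -0.1 -0.9] 0.08527090877775734
[[-0.001  0.313 -0.95 ]
 [ 0.002 -0.95  -0.313]
 [-1.    -0.002  0.   ]]
[ 1.36  0.51 -0.24  1.5   0.13  1.15 -0.15]
top [ 0.52580183 -0.11912794  1.15384974] [[0.03, -1.0, -0.01], [-1.0, -0.03, -0.09], [0.09, 0.01, -1.0]]
scene [ 1.30389816 -0.14544734  1.15220054] [[0.07, 1.0, 0.0], [0.83, -0.05, -0.56], [-0.55, 0.04, -0.83]]
```

View pics/a.png

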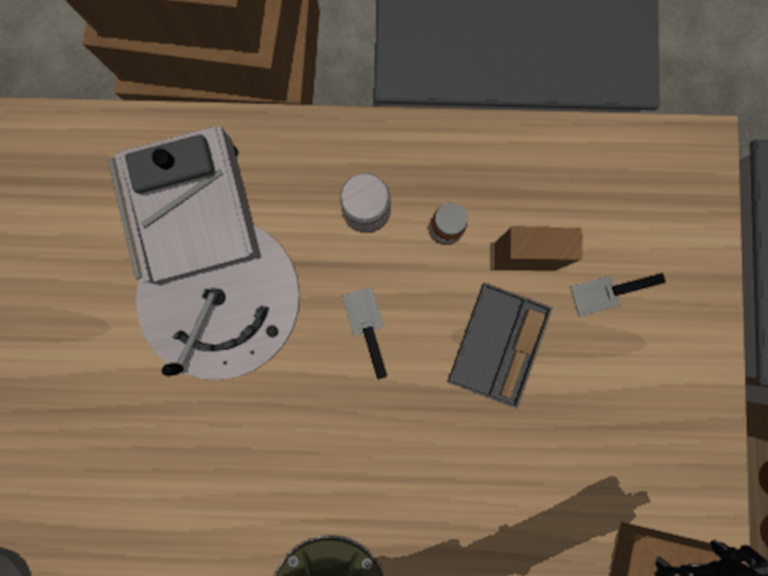

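View pics/b.png

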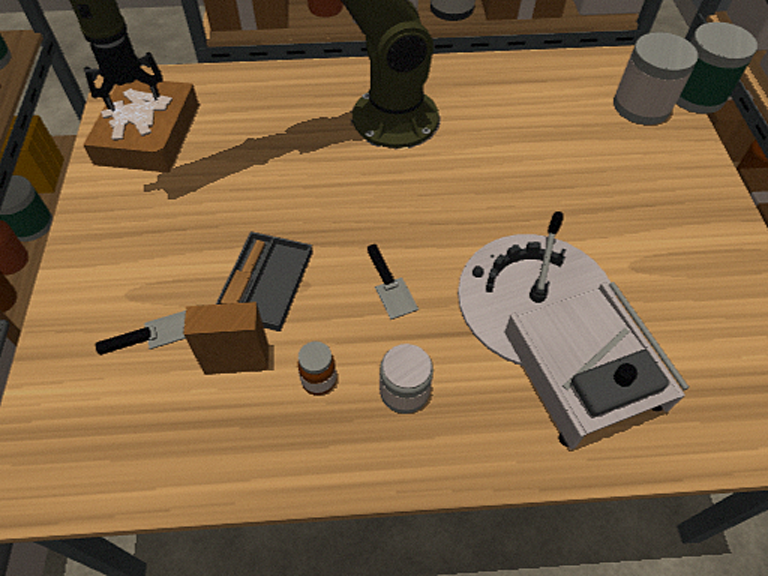

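Top view: two spatula-like tools. One is at (366,333), with its handle toward the robot, and one is at (617,290) by the carton. The base is at (330,575), so the first is nearest and fits. The stud seems to be at (272,331), outside the last notch. I'll confirm both in an enlarged crop.

Run:
```python
import cv2
im=cv2.imread('pics/raw_a.png')[170:280,80:380]
cv2.imwrite('pics/c.png',cv2.resize(im,(800,293),interpolation=cv2.INTER_CUBIC))
im=cv2.imread('pics/raw_a.png')
a=cv2.resize(im[175:265,85:205],(800,600),interpolation=cv2.INTER_CUBIC)
b=cv2.resize(im[185:275,220:370],None,fx=5.33,fy=5.33,interpolation=cv2.INTER_CUBIC)
cv2.imwrite('pics/c1.png',a);cv2.imwrite('pics/c2.png',b)
```

```text
(no output)
```

View pics/c1.png

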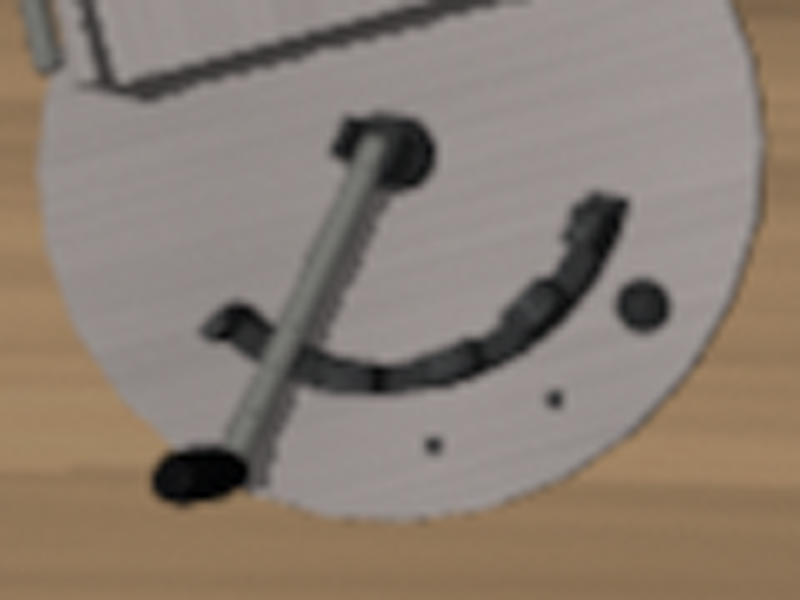

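View pics/c2.png

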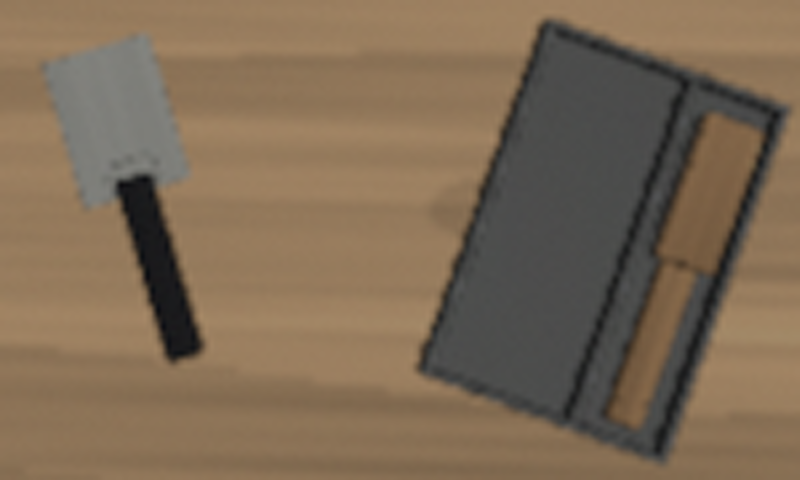

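The crops show only the nearest spatula, with its handle end at about (185,354) and blade tip edge at (42,65)–(150,33), plus the tray corners. In the slicer crop the large dark disc at (643,305) is the stud, outside the third notch. The two small rivets are at (433,445) and (555,400).

Run:
```python
from h import *
from scipy.optimize import least_squares
A=lambda u,v,z:ray("top",85+u*.15,175+v*.15,z)
B=lambda u,v,z:ray("top",220+u/5.33,185+v/5.33,z)
# slicer
pts=[A(433,445,.013),A(555,400,.013),A(643,305,.024)]; ang=[-.12,.32,.76]
rim=[A(u,v,.012) for u,v in((40,170),(765,170),(395,520),(100,370),(690,400))]
f=lambda p:np.concatenate([100*(p[:2]-np.array([np.cos(p[2]+a),np.sin(p[2]+a)])*.138-q[:2]) for a,q in zip(ang,pts)]+[[100*(np.hypot(*(q[:2]-p[:2]))-.172)] for q in rim])
for s0 in(0,):
  r=least_squares(f,[.5,.15,s0]);print("slicer",r.x.round(4),r.fun.round(2))
p=r.x
pv=proj("top",[p[0],p[1],.0]);print("stud",pts[2])
# lever: grip top crop(200,475)
g=A(180,475,.105);rod=A(240,440,.045);base=A(375,140,.045)
for q in(g,rod): d=p[:2]-q[:2];print("swing",(np.arctan2(d[1],d[0])-p[2]+.8+np.pi)%(2*np.pi)-np.pi,np.hypot(*d))
print("base",base)
# spatula
tip=(B(42,65,.004)+B(150,33,.004))/2; he=(B(168,360,.015)+B(203,348,.015))/2; rear=(B(90,208,.004)+B(188,178,.004))/2
d=tip-he;print("spat",tip,he,rear,"len",np.hypot(*d[:2]),"yaw",np.arctan2(d[1],d[0]));o=tip[:2]-.095*d[:2]/np.hypot(*d[:2]);print("o",o, o-.01*d[:2]/np.hypot(*d[:2]))
# tray
c=[B(*q,.026) for q in((547,20),(790,108),(665,462),(422,372))];c=np.array(c)
x=(c[0]+c[1]-c[2]-c[3])/2;y=(c[0]+c[3]-c[1]-c[2])/2;print("tray",c.mean(0),np.hypot(*x[:2]),np.hypot(*y[:2]),"yaw",np.arctan2(x[1],x[0]),np.arctan2(-y[0],y[1]))
yaw=(np.arctan2(x[1],x[0])+np.arctan2(-y[0],y[1]))/2
cen=c.mean(0)[:2]+.0275*np.array([-np.sin(yaw),np.cos(yaw)]);print("wide",cen,yaw)
# spatula pick orientation: tool x down, y horizontal across handle
for nm,t in (("pick",np.arctan2(d[1],d[0])),("place",yaw)):
  for s in(1,-1):
    yv=s*np.array([-np.sin(t),np.cos(t),0]);xv=np.array([0,0,-1.]);R=np.stack([xv,yv,np.cross(xv,yv)],1);print(nm,s);to([*o,.2],R)
```

```text
slicer [0.6004 0.2523 0.282 ] [-0.07 -0.11 -0.08 -0.1  -0.19 -0.05  0.04 -0.16 -0.14  0.09  0.69]
stud [0.5327 0.1337 0.024 ]
swing 0.13789582020808 0.157616633578951
swing 0.11712834077855616 0.14550220506207232
base [0.6045 0.2556 0.045 ]
spat [ 0.6216  -0.03715  0.004  ] [ 0.44455 -0.09575  0.015  ] [ 0.53705 -0.06535  0.004  ] len 0.18649574391926474 yaw 0.3196310153917299
o [ 0.53141161 -0.06700055] [ 0.5219181  -0.07014271]
tray [ 0.517875 -0.33665   0.026   ] 0.21625825417773084 0.14820044703036495 yaw -0.32913508054336327 -0.32377765073458803
wide [ 0.52669394 -0.31060242] -0.3264563656389756
pick 1
shift cm tool [  4.21 -39.48 -48.39]
rotvec deg [ 1.799e+02  1.000e-01 -0.000e+00]
pick -1
shift cm tool [  4.21 -39.48 -48.39]
rotvec deg [-0.1  0.   0.1]
place 1
shift cm tool [  4.21 -39.48 -48.39]
rotvec deg [-1.431e+02 -1.000e-01  0.000e+00]
place -1
shift cm tool [  4.21 -39.48 -48.39]
rotvec deg [36.9  0.   0.1]
```

```bash
python3 -m creep '0 -3 -3.6 0 0 0; 0 -3 -3.6 0 0 0; 0 -3 -3.6 0 0 0; 0 -3 -3.6 0 0 0; 0 -3 -3.6 0 0 0; 0 -3 -3.6 0 0 0; 0 -3 -3.6 0 0 0; 0 -3 -3.6 0 0 0; 0 -3 -3.6 0 0 0; 0 -3 -3.6 0 0 0' 0.6; python3 -c "
from h import *
st();to([.523,-.07,.1])"
```

```text
t: 1.1
tool_pos: [0.444, -0.1945, 0.2422]
tool_rot: [-0.698, -0.112, 0.698, -0.112]
force: [1.1, -0.7, 0.7]
gripper_width: 0.0512
1.1 [ 0.444  -0.1945  0.2422] [ 1.1 -0.7  0.7] 0.05121693155719876
[[-0.     0.312 -0.95 ]
 [-0.    -0.95  -0.312]
 [-1.    -0.     0.   ]]
[ 0.65  0.3  -0.38  1.86  0.13  1.01 -1.04]
shift cm tool [ 14.22  -9.36 -11.4 ]
```

```bash
python3 -m creep '2 -3 -3.3 0 0 0; 3 -2.6 -3 0 0 0; 3 -2 -2.5 0 0 0; 3 -1 -1.2 0 0 0; 3 0 0 0 0 0; 0 0 0 0 0 0; 0 0 0 0 0 0'; python3 -c "
from h import *
st();to([.523,-.07,.014]);snap('top','d.png',(210,170,300,265),6)"
```

```text
t: 1.8
tool_pos: [0.5113, -0.0835, 0.1023]
tool_rot: [-0.698, -0.112, 0.699, -0.112]
force: [0.6, 0.9, -0.0]
gripper_width: 0.0514
1.8 [ 0.5113 -0.0835  0.1023] [ 0.6  0.9 -0. ] 0.05140394139171556
[[-0.002  0.312 -0.95 ]
 [ 0.    -0.95  -0.312]
 [-1.    -0.001  0.001]]
[ 0.35  0.52 -0.35  1.96  0.27  0.71 -1.42]
shift cm tool [ 8.83 -0.91 -1.55]
```

View pics/d.png

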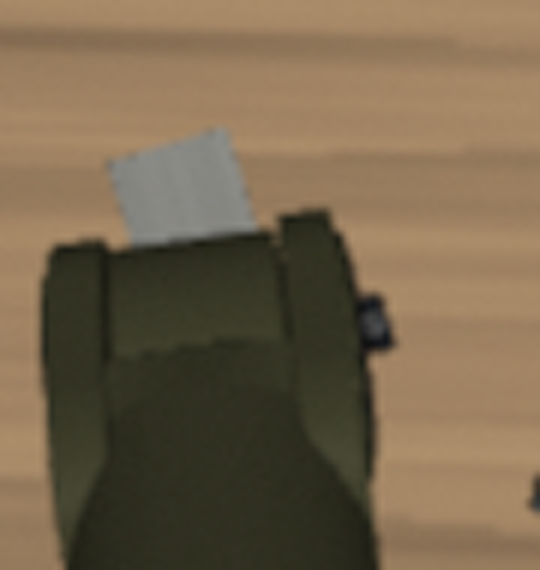

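The wrist hides the handle and only the blade shows. The calibrated position is good enough to go down on.

```bash
python3 -m creep '2.5 -0.45 -0.8 0 0 0; 2.5 -0.45 -0.75 0 0 0; 2 0 0 0 0 0; 1 0 0 0 0 0; 0.6 0 0 0 0 0; 0 0 0 0 0 0; 0 0 0 0 0 0'; python3 -c "
from h import *
st();to([.523,-.07,.014]);snap('scene','e.png',(220,140,320,215),7)"
```

```text
t: 2.55
tool_pos: [0.5241, -0.0703, 0.0173]
tool_rot: [0.699, 0.111, -0.698, 0.112]
force: [0.2, -0.2, -0.1]
gripper_width: 0.0515
2.55 [ 0.5241 -0.0703  0.0173] [ 0.2 -0.2 -0.1] 0.051547671608870735
[[ 0.001  0.312 -0.95 ]
 [-0.    -0.95  -0.312]
 [-1.     0.001 -0.001]]
[ 0.27  0.66 -0.28  2.    0.35  0.52 -1.51]
shift cm tool [ 0.33 -0.06  0.09]
```

View pics/e.png

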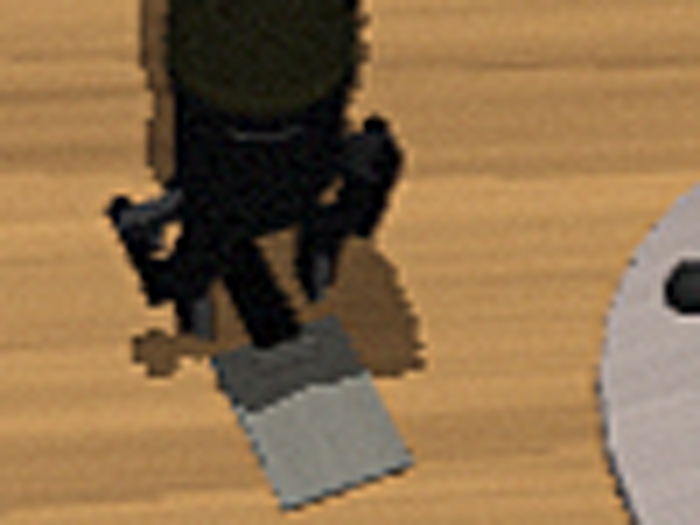

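The jaws straddle the handle, just behind the blade.

```bash
python3 -m creep '0 0 0.3 0 0 0; 0.3 0 0 0 0 0; 0 0 0 0 0 0; 0 0 0 0 0 0'; python3 -m creep '0 0 0 0 0 0; 0 0 0 0 0 0; 0 0 0 0 0 0; 0 0 0 0 0 0; 0 0 0 0 0 0; 0 0 0 0 0 0' 0;  python3 -m creep '-1 0 0 0 0 0; -2 0 0 0 0 0; -3 0 0 0 0 0; -3 0 0 0 0 0;0 0 0 0 0 0; 0 0 0 0 0 0'; python3 -c "
from h import *
st();snap('scene','f.png',(220,110,340,200),6)"
```

```text
t: 3.0
tool_pos: [0.5207, -0.0708, 0.0133]
tool_rot: [-0.698, -0.112, 0.698, -0.112]
force: [0.3, 0.7, 0.1]
gripper_width: 0.0512
t: 3.6
tool_pos: [0.5208, -0.0706, 0.0136]
tool_rot: [0.698, 0.112, -0.698, 0.112]
force: [-1.0, 1.7, 5.5]
gripper_width: 0.0204
t: 4.2
tool_pos: [0.5208, -0.0712, 0.1039]
tool_rot: [0.699, 0.111, -0.698, 0.112]
force: [-0.7, -0.0, -2.3]
gripper_width: 0.0208
4.2 [ 0.5208 -0.0712  0.1039] [-0.7 -0.  -2.3] 0.020798040288736344
[[ 0.001  0.312 -0.95 ]
 [-0.    -0.95  -0.312]
 [-1.     0.001 -0.001]]
[ 0.33  0.53 -0.36  1.94  0.27  0.72 -1.44]
```

View pics/f.png

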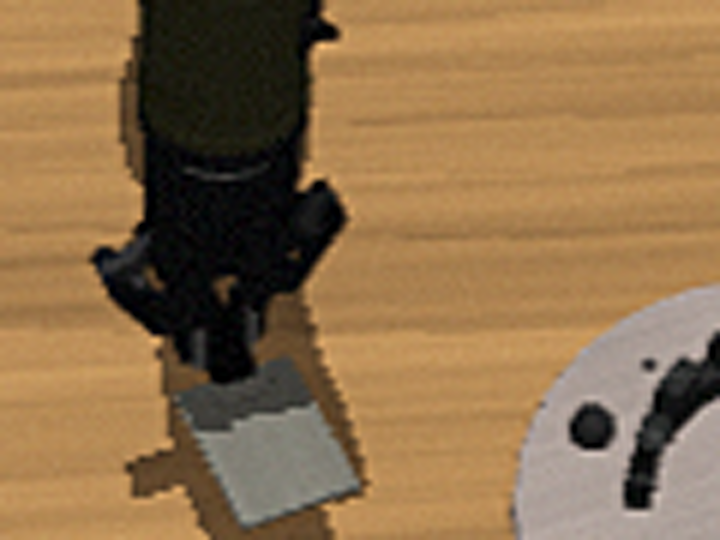

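It is held, and the blade looks level. The tip corners are at about (245,527) and (358,490). From those I'll get the in-hand offset and the transfer move.

Run:
```python
from h import *
S=lambda u,v:ray("scene",220+u/6,110+v/6,.094)
a,b=S(245,527),S(358,490);tip=(a+b)/2;w=b-a;print(a,b,np.hypot(*w[:2]),"yaw",np.arctan2(-w[0],w[1]))
o=bot.get_obs();T=Rt.from_quat(o["tool_rot"]);print("tip in tool",T.inv().apply(tip-o["tool_pos"]))
wide=np.array([.5267,-.3106]);yaw=-.3264
yv=-np.array([-np.sin(yaw),np.cos(yaw),0]);xv=np.array([0,0,-1.]);R=np.stack([xv,yv,np.cross(xv,yv)],1)
k=.013; print("tcp target",wide-k*np.array([np.cos(yaw),np.sin(yaw)]))
to([*(wide-k*np.array([np.cos(yaw),np.sin(yaw)])),.1],R)
```

```text
[ 0.6344 -0.0631  0.094 ] [ 0.6159 -0.0038  0.094 ] 0.06211875723161241 yaw 0.30240469939237885
tip in tool [ 0.00891423 -0.00301605 -0.11145336]
tcp target [ 0.51438636 -0.30643174]
shift cm tool [ 0.3  22.18  7.9 ]
rotvec deg [36.9  0.  -0. ]
```

Run:
```python
from h import *
for u,v in((511,228),(581,230),(579,265),(512,264)):print(ray("top",u/1.5,v/1.5,.17))
for u,v in((494,269),(491,243)):print(ray("top",u/1.5,v/1.5,0))
w=np.array([.5267,-.3106]);y=-.3264;print("final tip",w+.095*np.array([np.cos(y),np.sin(y)]))
to([.5125,-.3058,.1])
```

```text
[ 0.7311 -0.3256  0.17  ]
[ 0.7308 -0.4529  0.17  ]
[ 0.6665 -0.4491  0.17  ]
[ 0.665 -0.328  0.17 ]
[ 0.6774 -0.326   0.    ]
[ 0.733 -0.319  0.   ]
final tip [ 0.61668426 -0.34106034]
shift cm tool [ 0.3  22.06  8.06]
```

```bash
python3 -m creep '0 2.5 0.9 0 0 0; 0 3.7 1.4 0 0 0; 0 4 1.4 0 0 0; 0 4 1.5 0 0 0; 0 3.8 1.4 0 0 0; 0 2.5 0.9 0 0 0; 0 1.56 0.56 0 0 0; 0 0 0 7 0 0; 0 0 0 8 0 0; 0 0 0 8 0 0'; python3 -m creep '0 0 0 7.9 0 0; 0 0 0 6 0 0; 0 0 0 0 0 0; 0 0 0 0 0 0; 0 0 0 0 0 0'
python3 - <<'E'
from h import *
st();snap("scene","g.png",(130,140,260,235),6)
yaw=-.3264
yv=-np.array([-np.sin(yaw),np.cos(yaw),0]);xv=np.array([0,0,-1.]);R=np.stack([xv,yv,np.cross(xv,yv)],1)
to([.5125,-.3058,.03],R)
E
```

```text
t: 5.25
tool_pos: [0.5128, -0.3044, 0.1021]
tool_rot: [-0.706, 0.031, 0.707, 0.032]
force: [-0.6, 0.4, -1.5]
gripper_width: 0.0205
t: 5.75
tool_pos: [0.513, -0.305, 0.1029]
tool_rot: [-0.698, 0.114, 0.698, 0.114]
force: [0.1, -0.3, -1.4]
gripper_width: 0.0202
5.75 [ 0.513  -0.305   0.1029] [ 0.1 -0.3 -1.4] 0.020214147741755617
[[-0.001 -0.318 -0.948]
 [ 0.001 -0.948  0.318]
 [-1.    -0.     0.001]]
[ 0.61  0.6  -0.18  1.75  0.14  0.8  -1.54]
shift cm tool [7.3  0.07 0.03]
rotvec deg [0.1 0.  0. ]
```

View pics/g.png

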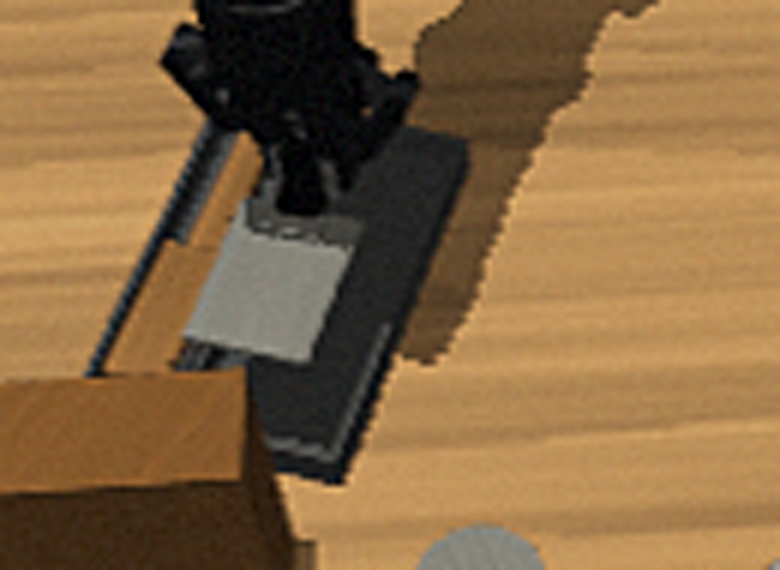

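Run:
```python
from h import *
yaw=-.3264;w=np.array([.5267,-.3106]);Q=np.array([[np.cos(yaw),np.sin(yaw)],[-np.sin(yaw),np.cos(yaw)]])
S=lambda u,v,z:ray("scene",130+u/6,140+v/6,z)
for q in((190,340),(308,362)):print("tipcorner",Q@(S(*q,.092)[:2]-w))
for q in((470,142),(345,470),(95,375)):print("traycorner top",Q@(S(*q,.026)[:2]-w))
for d in((.11,.0465-.0),(-.11,.047),(-.11,-.102)):
  X=w+Q.T@np.array(d);p=(proj("scene",[*X,.026])-[130,140])*6;print("expected crop px",d,p)
```

```text
tipcorner [ 0.09488286 -0.02330781]
tipcorner [0.09187397 0.0389125 ]
traycorner top [-0.10764385  0.05414426]
traycorner top [0.11262744 0.05744527]
traycorner top [ 0.09203378 -0.09067829]
expected crop px (0.11, 0.0465) [327.  460.8]
expected crop px (-0.11, 0.047) [459.6 136.2]
expected crop px (-0.11, -0.102) [213.6  83.4]
```

Relative to the tray, the blade agrees with the plan within about 2 mm. Lowering now.

```bash
python3 -m creep '2 0.05 0 0 0 0; 2.5 0 0 0 0 0; 1.5 0 0 0 0 0; 1 0 0 0 0 0; 0.5 0 0 0 0 0; 0.4 0 0 0 0 0; 0.3 0 0 0 0 0; 0 0 0 0 0 0; 0 0 0 0 0 0'; python3 -c "
from h import *
st();to([.5125,-.3058,.0186])"
```

```text
t: 6.7
tool_pos: [0.5131, -0.3062, 0.0217]
tool_rot: [0.698, -0.115, -0.697, -0.115]
force: [-0.6, -0.7, -1.3]
gripper_width: 0.0207
6.7 [ 0.5131 -0.3062  0.0217] [-0.6 -0.7 -1.3] 0.020666540863159055
[[ 0.001 -0.32  -0.947]
 [-0.    -0.947  0.32 ]
 [-1.     0.    -0.001]]
[ 0.59  0.71 -0.16  1.82  0.17  0.63 -1.56]
shift cm tool [ 0.31 -0.02  0.07]
```

```bash
python3 -m creep '0.25 0 0 0 0 0; 0 0 0 0 0 0; 0 0 0 0 0 0'; python3 -m creep '0 0 0 0 0 0; 0 0 0 0 0 0; 0 0 0 0 0 0; 0 0 0 0 0 0' 0.4; python3 -m creep '-0.5 0 0 0 0 0; -1 0 0 0 0 0; -2 0 0 0 0 0; -4 0 0 0 0 0; -4 0 0 0 0 0; -3 0 0 0 0 0; 0 -1 3 0 0 0; 0 -2 4 0 0 0; 0 -3 2 0 0 0; 0 -4 0 0 0 0' ; python3 -c "
from h import *
st()"
```

```text
t: 7.0
tool_pos: [0.5129, -0.306, 0.0188]
tool_rot: [-0.698, 0.115, 0.698, 0.115]
force: [-0.5, -0.3, -2.3]
gripper_width: 0.0206
t: 7.4
tool_pos: [0.513, -0.3061, 0.0189]
tool_rot: [0.698, -0.115, -0.698, -0.115]
force: [0.2, 0.5, 0.0]
gripper_width: 0.0345
t: 8.4
tool_pos: [0.4564, -0.1828, 0.1649]
tool_rot: [-0.697, 0.117, 0.698, 0.116]
force: [2.1, 0.5, 0.7]
gripper_width: 0.0344
8.4 [ 0.4564 -0.1828  0.1649] [2.1 0.5 0.7] 0.03441518814640253
[[-0.001 -0.324 -0.946]
 [-0.001 -0.946  0.324]
 [-1.     0.002  0.001]]
[ 0.48  0.39 -0.21  1.95  0.11  0.81 -1.69]
```

The spatula is released. The lever will need about 82° of yaw. With the present wrist yaw, joint 7 would sit near -2.65, so I'm flipping the hand half a turn first.

```bash
python3 -m creep '0 0 0 -8.5 0 0; 0 0 0 -8.5 0 0; 0 0 0 -8.5 0 0; 0 0 0 -8.5 0 0; 0 0 0 -8.5 0 0; 0 0 0 -8.5 0 0; 0 0 0 -8.5 0 0; 0 0 0 -8.5 0 0; 0 0 0 -8.5 0 0; 0 0 0 -8.5 0 0' 1;  python3 -m creep '0 0 0 -8.5 0 0; 0 0 0 -8.5 0 0; 0 0 0 -8.5 0 0; 0 0 0 -8.5 0 0; 0 0 0 -8.5 0 0; 0 0 0 -8.5 0 0; 0 0 0 -8.5 0 0; 0 0 0 -8.5 0 0; 0 0 0 -8.5 0 0; 0 0 0 -8.5 0 0'
python3 - <<'E'
from h import *
st();snap("top","i.png",(70,140,390,290),2.5)
a=np.arctan2(*(np.array([.454,.315])-np.array([.602,.254]))[::-1])
zv=-np.array([np.cos(a),np.sin(a),0]);xv=np.array([0,0,-1.]);R=np.stack([xv,np.cross(zv,xv),zv],1)
to([.454,.315,.17],R)
E
```

```text
t: 9.4
tool_pos: [0.4597, -0.1827, 0.1647]
tool_rot: [0.591, 0.388, -0.591, 0.389]
force: [-0.7, -0.2, 0.3]
gripper_width: 0.0859
t: 10.4
tool_pos: [0.4596, -0.1829, 0.1646]
tool_rot: [0.173, 0.685, -0.174, 0.686]
force: [0.7, 1.1, 0.0]
gripper_width: 0.0854
10.4 [ 0.4596 -0.1829  0.1646] [0.7 1.1 0. ] 0.08540646628745865
[[ 0.     0.475  0.88 ]
 [-0.002  0.88  -0.475]
 [-1.    -0.001  0.001]]
[ 1.01  0.56 -1.04  1.94  0.59  0.98  0.76]
shift cm tool [ -0.64  43.76 -23.81]
rotvec deg [-5.5  0.   0.1]
```

View pics/i.png

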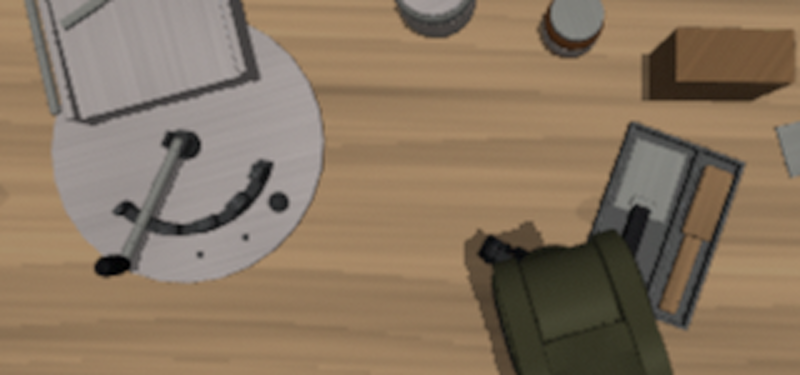

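The spatula lies in the wide compartment, and the lever is untouched in the bay. Moving over to the lever grip.

```bash
python3 -m creep '-0.5 3 -1.6 0 0 0; 0 4 -2.2 0 0 0; 0 4 -2.2 0 0 0; 0 4 -2.2 0 0 0; 0 4 -2.2 0 0 0; 0 4 -2.2 0 0 0; 0 4 -2.2 0 0 0; 0 4 -2.2 0 0 0; 0 4 -2.2 -2.5 0 0; 0 3 -1.6 -3 0 0'
cat > l.py <<'E'
from h import *
P=np.array([.6015,.253]);Y=.282
def lev(sw,th,rot=True):
    a=np.pi+Y+sw-.8;u=np.array([np.cos(a),np.sin(a),0])
    G=np.array([*P,.045])+u*(.16*np.cos(th)-.032*np.sin(th))+np.array([0,0,.16*np.sin(th)+.032*np.cos(th)])
    ax=-u*np.sin(th)+np.array([0,0,np.cos(th)])
    x=-ax;y=np.cross(u,[0,0,1.])*1.;z=np.cross(x,y)
    return G,np.stack([x,y,z],1)
E
python3 - <<'E'
from l import *
st()
G,R=lev(.125,0);print(G,R.round(2).tolist());to(G+[0,0,.08],R)
E
```

```text
t: 11.45
tool_pos: [0.4579, 0.2538, 0.1698]
tool_rot: [0.143, 0.692, -0.142, 0.693]
force: [-0.2, 0.0, -0.0]
gripper_width: 0.0856
11.45 [0.4579 0.2538 0.1698] [-0.2  0.  -0. ] 0.08557542249405915
[[ 0.002  0.394  0.919]
 [ 0.001  0.919 -0.394]
 [-1.     0.001  0.001]]
[ 0.08  0.58 -0.99  1.87  0.57  1.01  0.01]
[0.45369771 0.31427383 0.077     ] [[-0.0, 0.38, 0.92], [-0.0, 0.92, -0.38], [-1.0, -0.0, 0.0]]
shift cm tool [ 1.29  5.39 -2.77]
rotvec deg [-0.7  0.1 -0.1]
```

```bash
python3 -m creep '0 2.5 -1.4 -0.7 0 0; 0 2.5 -1.4 0 0 0; 0 0.3 0 0 0 0; 0 0 0 0 0 0; 0 0 0 0 0 0'
python3 - <<'E'
from l import *
st()
G,R=lev(.127,0);to(G-[0,0,.007],R)
snap("top","j0.png");snap("scene","j.png",(300,100,460,220),5)
E
```

```text
t: 11.95
tool_pos: [0.4533, 0.3092, 0.1689]
tool_rot: [0.138, 0.693, -0.139, 0.694]
force: [0.3, 0.1, -0.1]
gripper_width: 0.0854
11.95 [0.4533 0.3092 0.1689] [ 0.3  0.1 -0.1] 0.08537547138695191
[[ 0.     0.385  0.923]
 [-0.001  0.923 -0.385]
 [-1.    -0.001  0.001]]
[-0.04  0.61 -0.97  1.8   0.58  1.05 -0.06]
shift cm tool [ 9.89  0.46 -0.17]
rotvec deg [-0.2  0.1  0.1]
```

View pics/j.png

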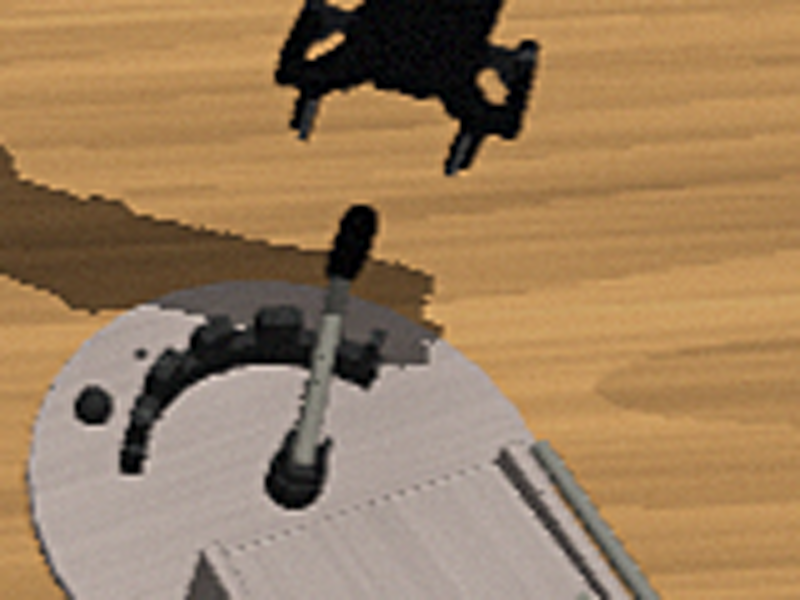

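The open jaws are above and behind the grip, whose top is at about (362,215) and base at (345,278). The stud at (93,405) is again outside the last notch. Checking the prediction against these pixels.

Run:
```python
from l import *
G,R=lev(.127,0)
for z in(.045,.105):print((proj("scene",[G[0],G[1],z])-[300,100])*5)
print(ray("scene",300+362/5,100+213/5,.1),ray("scene",300+345/5,100+278/5,.047))
print("stud",ray("scene",300+93/5,100+405/5,.024),"pred",P-.138*np.array([np.cos(Y+.76),np.sin(Y+.76)]))
print("stud pred px",(proj("scene",[.5309,.1332,.024])-[300,100])*5)
```

```text
[332.5 273.5]
[354.  216.5]
[0.447 0.322 0.1  ] [0.4596 0.3207 0.047 ]
stud [0.5367 0.1391 0.024 ] pred [0.53187977 0.13384874]
stud pred px [ 83.  398.5]
```

The scene camera reads about 5 mm more in y than the top one. I'll take the mean, which the open jaws easily cover.

```bash
python3 -m creep '3 0.4 0 0 0 0; 3 0.3 0 0 0 0; 2 0 0 0 0 0; 1.2 0 0 0 0 0; 0.5 0 0 0 0 0; 0 0 0 0 0 0; 0 0 0 0 0 0'; python3 -m creep '0 0 0 0 0 0; 0 0 0 0 0 0; 0 0 0 0 0 0; 0 0 0 0 0 0; 0 0 0 0 0 0; 0 0 0 0 0 0; 0 0 0 0 0 0; 0 0 0 0 0 0' 0
python3 - <<'E'
from h import *
st();snap("scene","k.png",(300,100,460,220),5)
E
```

```text
t: 12.75
tool_pos: [0.4561, 0.3171, 0.0727]
tool_rot: [0.138, 0.693, -0.138, 0.694]
force: [-0.5, -0.5, -0.2]
gripper_width: 0.0853
t: 13.55
tool_pos: [0.4555, 0.3169, 0.0718]
tool_rot: [0.138, 0.694, -0.138, 0.694]
force: [-0.7, 0.5, 2.5]
gripper_width: 0.0231
13.55 [0.4555 0.3169 0.0718] [-0.7  0.5  2.5] 0.023107227021642713
[[-0.     0.383  0.924]
 [ 0.     0.924 -0.383]
 [-1.     0.    -0.   ]]
[-0.12  0.73 -0.87  1.89  0.72  0.87 -0.18]
```

View pics/k.png

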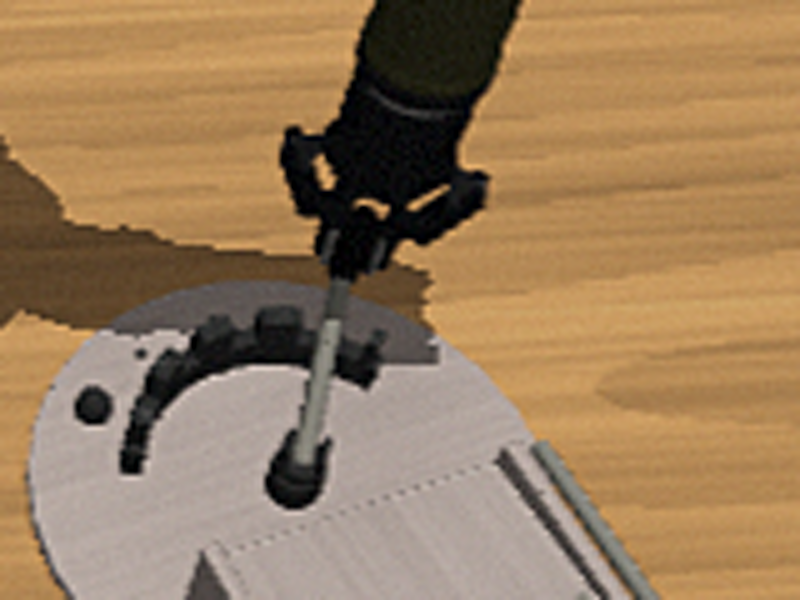

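Grip held: width 23 mm on the 25 mm grip, jaws either side of it. Lifting about the hinge, 3° a row.

```bash
python3 -m creep '-0.83 0 0.16 0 3 0; -0.83 0 0.16 0 3 0; -0.83 0 0.16 0 3 0; -0.83 0 0.16 0 3 0; -0.83 0 0.16 0 3 0; -0.83 0 0.16 0 3 0; 0 0 0 0 0 0; 0 0 0 0 0 0'
python3 - <<'E'
from h import *
st();print(bot.get_obs()["ft_torque"])
E
```

```text
t: 14.4
tool_pos: [0.4704, 0.3107, 0.1192]
tool_rot: [0.158, 0.793, -0.115, 0.577]
force: [0.2, 0.9, -2.5]
gripper_width: 0.0235
14.4 [0.4704 0.3107 0.1192] [ 0.2  0.9 -2.5] 0.023502720444590654
[[-0.285  0.383  0.879]
 [ 0.118  0.924 -0.364]
 [-0.951 -0.    -0.309]]
[ 0.08  0.85 -1.04  1.65  0.45  1.15  0.14]
[-0.09225362 -0.41280267 -0.02523317]
```

The wrist feels only the lever's weight. Swinging now.

```bash
python3 -m creep '-0.02 -1.25 0.05 -4.755 0 -1.545; -0.02 -1.25 0.05 -4.755 0 -1.545; -0.02 -1.25 0.05 -4.755 0 -1.545; -0.02 -1.25 0.05 -4.755 0 -1.545; -0.02 -1.25 0.05 -4.755 0 -1.545; -0.02 -1.25 0.05 -4.755 0 -1.545; -0.02 -1.25 0.05 -4.755 0 -1.545; -0.02 -1.25 0.05 -4.755 0 -1.545; 0 0 0 0 0 0; 0 0 0 0 0 0'
python3 - <<'E'
from h import *
st()
E
```

```text
t: 15.4
tool_pos: [0.4675, 0.2135, 0.1193]
tool_rot: [-0.123, 0.798, 0.09, 0.583]
force: [4.6, 3.0, -6.9]
gripper_width: 0.0234
15.4 [0.4675 0.2135 0.1193] [ 4.6  3.  -6.9] 0.023434657107650712
[[-0.291 -0.3    0.908]
 [-0.092  0.954  0.286]
 [-0.952  0.    -0.305]]
[ 0.17  0.89 -1.18  1.68  0.63  1.39  0.71]
```

```bash
python3 -m creep '-0.02 -1.25 0.08 -4.755 0 -1.545; -0.02 -1.25 0.08 -4.755 0 -1.545; -0.02 -1.25 0.08 -4.755 0 -1.545; -0.02 -1.25 0.08 -4.755 0 -1.545; 0 0 0 0 0 0'
python3 - <<'E'
from h import *
st()
E
```

```text
t: 15.9
tool_pos: [0.4913, 0.1699, 0.1191]
tool_rot: [-0.261, 0.765, 0.19, 0.558]
force: [2.2, 5.0, -5.4]
gripper_width: 0.0232
15.9 [0.4913 0.1699 0.1191] [ 2.2  5.  -5.4] 0.023159507137691587
[[-0.242 -0.611  0.754]
 [-0.187  0.792  0.582]
 [-0.952 -0.    -0.305]]
[ 0.2   0.93 -1.23  1.68  0.75  1.49  1.02]
```

```bash
python3 -m creep '-0.02 -1.25 0.1 -4.755 0 -1.545; -0.02 -1.25 0.1 -4.755 0 -1.545; -0.02 -1.25 0.1 -4.755 0 -1.545; -0.02 -1.25 0.1 -4.755 0 -1.545; 0 -0.5 0 -1.9 0 -0.6; 0 0 0 0 0 0; 0 0 0 0 0 0'
python3 - <<'E'
from h import *
st();print(np.degrees(np.arctan2(*Rt.from_quat(bot.get_obs()["tool_rot"]).as_matrix()[:2,2][::-1])))
snap("scene","m.png",(300,100,460,220),5);snap("top","n.png",(85,175,205,265),6.6)
E
```

```text
t: 16.6
tool_pos: [0.5321, 0.1355, 0.1191]
tool_rot: [-0.401, 0.702, 0.292, 0.511]
force: [0.6, 5.2, -4.4]
gripper_width: 0.0235
16.6 [0.5321 0.1355 0.1191] [ 0.6  5.2 -4.4] 0.023478770648085092
[[-0.156 -0.862  0.483]
 [-0.264  0.507  0.82 ]
 [-0.952  0.    -0.307]]
[ 0.23  0.96 -1.28  1.66  0.9   1.59  1.37]
59.51807421085563
```

View pics/m.png

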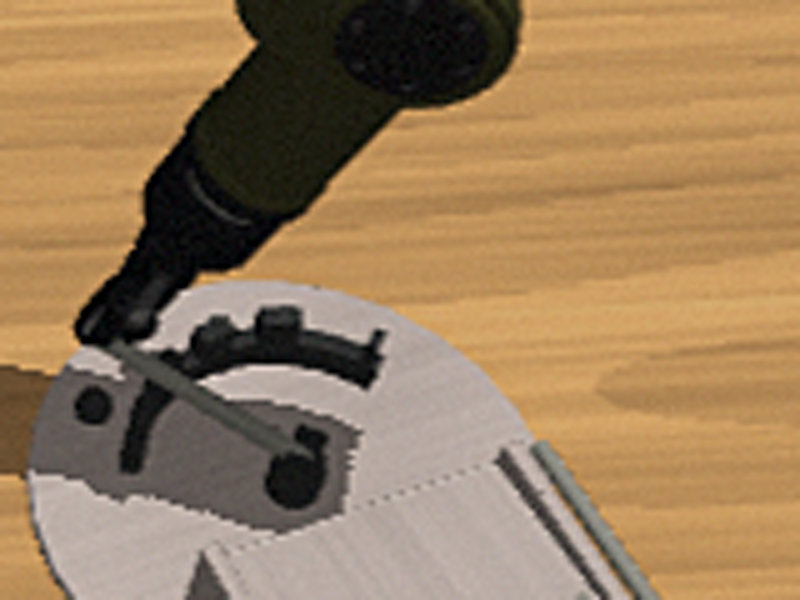

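The rod now points from the hub at (300,455) to the jaws at (115,345), raised over the teeth near the stud's notch. I'll check the swing angle by projection, with the pivot shifted so the predicted stud matches its pixel (93,405).

Run:
```python
from h import *
Y=.282;
S=ray("scene",300+93/5,100+405/5,.024)[:2]
P=S+.138*np.array([np.cos(Y+.76),np.sin(Y+.76)]);print("P scene",P)
for th in(.27,.31):
 for s in(1.50,1.56,1.62):
  a=np.pi+Y+s-.8
  print(th,s,[((proj("scene",[P[0]+r*np.cos(th)*np.cos(a),P[1]+r*np.cos(th)*np.sin(a),.045+r*np.sin(th)])-[300,100])*5).round().tolist() for r in(.04,.09,.13)])
```

```text
P scene [0.60632023 0.25825126]
0.27 1.5 [[247.0, 431.0], [181.0, 388.0], [128.0, 354.0]]
0.27 1.56 [[246.0, 433.0], [178.0, 394.0], [124.0, 362.0]]
0.27 1.62 [[244.0, 437.0], [176.0, 400.0], [120.0, 371.0]]
0.31 1.5 [[248.0, 430.0], [183.0, 386.0], [132.0, 350.0]]
0.31 1.56 [[247.0, 432.0], [181.0, 392.0], [128.0, 359.0]]
0.31 1.62 [[246.0, 436.0], [178.0, 398.0], [123.0, 368.0]]
```

No more pictures can be viewed, so I'm measuring the rod by image code instead.

Run:
```python
from h import *
m=cv2.imread('pics/raw_m.png');
for c in(330,334,338,342,346,350):
  print("scene col",c,"from row 165:",[tuple(int(k) for k in m[r,c]) for r in range(167,192)][::1])
```

```text
scene col 330 from row 165: [(121, 125, 140), (184, 191, 203), (178, 186, 199), (70, 74, 79), (61, 63, 64), (72, 77, 76), (76, 81, 81), (69, 76, 76), (64, 71, 73), (33, 34, 35), (16, 17, 14), (22, 20, 15), (23, 21, 23), (22, 21, 21), (23, 25, 22), (17, 19, 18), (21, 22, 20), (38, 43, 43), (54, 57, 65), (82, 85, 94), (80, 80, 89), (93, 99, 105), (91, 96, 104), (90, 94, 100), (91, 97, 104)]
scene col 334 from row 165: [(166, 171, 187), (170, 177, 191), (118, 122, 135), (20, 17, 16), (13, 16, 14), (22, 21, 21), (35, 36, 35), (69, 76, 77), (72, 81, 82), (75, 83, 79), (65, 72, 75), (41, 41, 45), (29, 26, 31), (70, 71, 77), (96, 102, 112), (89, 92, 100), (85, 90, 95), (83, 88, 98), (87, 87, 96), (83, 91, 97), (84, 88, 96), (88, 94, 101), (87, 92, 98), (85, 90, 101), (94, 94, 104)]
scene col 338 from row 165: [(21, 22, 19), (0, 0, 0), (6, 11, 2), (27, 27, 29), (42, 40, 45), (48, 49, 48), (32, 30, 32), (18, 21, 19), (18, 19, 16), (61, 65, 66), (67, 73, 76), (77, 82, 85), (64, 71, 70), (58, 66, 65), (84, 91, 98), (89, 95, 100), (87, 90, 98), (88, 92, 103), (86, 89, 97), (83, 89, 94), (90, 91,
[... 559 characters left out ...]
3, 13, 12), (59, 64, 68), (194, 203, 217), (176, 181, 196), (168, 174, 188), (167, 173, 186), (171, 181, 193), (179, 184, 202), (60, 62, 67), (66, 70, 71), (67, 74, 77), (78, 83, 81), (59, 69, 67), (61, 62, 62), (82, 88, 95), (91, 96, 105), (87, 88, 97), (88, 89, 99), (90, 94, 102), (88, 90, 101)]
scene col 350 from row 165: [(47, 53, 47), (48, 49, 47), (21, 22, 22), (22, 22, 22), (11, 11, 9), (25, 25, 28), (196, 205, 222), (172, 179, 192), (166, 175, 187), (170, 173, 188), (171, 178, 191), (168, 177, 191), (175, 184, 197), (70, 74, 82), (79, 82, 91), (90, 92, 101), (65, 71, 71), (62, 69, 72), (77, 81, 79), (68, 72, 74), (60, 65, 67), (68, 71, 77), (93, 97, 106), (91, 93, 104), (82, 89, 94)]
```

The rod reads 1.53–1.55 rad. I'll nudge it on by about 0.6° and lower into the notch, watching the force.

```bash
python3 -m creep '0 -0.15 0.05 -0.6 0 -0.2; 0.83 0 -0.1 0 -3 0; 0.83 0 -0.1 0 -3 0; 0.55 0 -0.08 0 -2 0; 0 0 0 0 0 0; 0 0 0 0 0 0'; python3 -c "
from h import *
st()"; python3 -m creep '0.55 0 -0.08 0 -2 0; 0.55 0 -0.08 0 -2 0; 0 0 0 0 0 0; 0 0 0 0 0 0'; python3 -c "
from h import *
st()"
```

```text
t: 17.3
tool_pos: [0.5293, 0.1268, 0.0987]
tool_rot: [-0.383, 0.663, 0.322, 0.557]
force: [0.2, 4.7, -2.8]
gripper_width: 0.0233
17.3 [0.5293 0.1268 0.0987] [ 0.2  4.7 -2.8] 0.023336218018776677
[[-0.086 -0.867  0.491]
 [-0.149  0.498  0.854]
 [-0.985  0.    -0.172]]
[ 0.33  0.96 -1.33  1.78  0.95  1.42  1.36]
t: 17.7
tool_pos: [0.5277, 0.1239, 0.0881]
tool_rot: [-0.372, 0.643, 0.335, 0.579]
force: [-0.3, 4.1, -2.2]
gripper_width: 0.0236
17.7 [0.5277 0.1239 0.0881] [-0.3  4.1 -2.2] 0.023584772155358577
[[-0.052 -0.867  0.495]
 [-0.09   0.498  0.863]
 [-0.995  0.    -0.104]]
[ 0.38  0.96 -1.34  1.84  0.98  1.33  1.34]
```

There is no contact force with the rod about 9 mm below the tooth tops, so it is in the notch. Lowering it home.

```bash
python3 -m creep '0.55 0 -0.08 0 -2 0; 0.55 0 -0.08 0 -2 0; 0.5 0 -0.07 0 -1.8 0; 0 0 0 0 0 0; 0 0 0 0 0 0'; python3 -c "
from h import *
st()"
```

```text
t: 18.2
tool_pos: [0.526, 0.1208, 0.0725]
tool_rot: [-0.355, 0.613, 0.354, 0.611]
force: [-1.5, 3.3, -1.1]
gripper_width: 0.0234
18.2 [0.526  0.1208 0.0725] [-1.5  3.3 -1.1] 0.02342843642499664
[[-0.002 -0.867  0.498]
 [-0.003  0.498  0.867]
 [-1.     0.    -0.003]]
[ 0.45  0.96 -1.36  1.93  1.03  1.2   1.32]
```

```bash
python3 -m creep '0 0 0 0 0 0; 0 0 0 0 0 0; 0 0 0 0 0 0; 0 0 0 0 0 0; 0 0 0 0 0 0' 1; python3 -m creep '-1 0 0 0 0 0; -2 0 0 0 0 0; -3 0 0 0 0 0; -4 0 0 0 0 0; -4 0 0 0 0 0; -2 0 -3 0 0 0; 0 0 -4 0 0 0; 0 0 -4 0 0 0; 0 0 0 0 0 0; 0 0 0 0 0 0'
python3 - <<'E'
from h import *
st()
Y=.282
for n in("top","scene"):
  im=viewer.grab_frame(n);cv2.imwrite(f'pics/raw_z_{n}.png',im)
t=cv2.imread('pics/raw_z_top.png')
def hsv(r):print(r)
# rod line in top: hub ~ (142,197), stud (181.5,220.7)
for c in range(146,186,4):
  print(c,[int(x) for x in cv2.cvtColor(t,cv2.COLOR_BGR2GRAY)[190:236,c]])
print(proj("top",[.5309,.1332,.024]),proj("top",[.6004,.2523,.045]))
E
```

```text
t: 18.7
tool_pos: [0.5263, 0.1202, 0.0722]
tool_rot: [-0.355, 0.613, 0.353, 0.611]
force: [0.2, -1.2, 0.7]
gripper_width: 0.0854
t: 19.7
tool_pos: [0.4717, 0.0247, 0.2333]
tool_rot: [-0.355, 0.613, 0.353, 0.611]
force: [-0.6, 0.5, 0.0]
gripper_width: 0.0853
19.7 [0.4717 0.0247 0.2333] [-0.6  0.5  0. ] 0.0852868715653509
[[-0.001 -0.866  0.5  ]
 [-0.004  0.5    0.866]
 [-1.    -0.001 -0.004]]
[ 0.78  0.59 -1.4   1.89  0.62  1.22  1.78]
146 [156, 158, 118, 46, 36, 29, 30, 62, 96, 116, 126, 122, 100, 117, 151, 160, 158, 160, 160, 161, 160, 159, 161, 163, 161, 159, 160, 160, 160, 159, 160, 162, 164, 163, 161, 162, 163, 164, 144, 92, 55, 57, 55, 94, 144, 163]
150 [159, 160, 161, 160, 158, 145, 122, 112, 116, 100, 93, 112, 124, 126, 117, 131, 156, 163, 162, 160, 161, 162, 163, 162, 160, 162, 162, 161, 161, 161, 162, 164, 164, 163, 164, 164, 159, 124, 74, 71, 70, 62, 48, 123, 164, 152]
154 [161, 161, 159, 158, 161, 164, 162, 163, 164, 162, 160, 143, 109, 103, 121, 127, 120, 118, 144, 161, 163, 164, 161, 160, 161, 162, 162, 161, 161, 164, 164, 164, 164, 164, 164, 133, 73, 52, 54, 54, 44, 27,
[... 850 characters left out ...]
6, 57, 56, 57, 58, 59, 58, 59, 60]
174 [165, 166, 167, 164, 164, 162, 163, 165, 163, 163, 164, 165, 165, 131, 70, 49, 48, 57, 54, 44, 34, 24, 26, 35, 70, 104, 124, 116, 74, 25, 24, 24, 30, 38, 43, 45, 41, 41, 46, 53, 58, 60, 61, 60, 60, 60]
178 [167, 168, 166, 165, 163, 164, 165, 164, 164, 165, 165, 165, 166, 165, 125, 48, 54, 78, 102, 118, 132, 153, 163, 166, 167, 148, 109, 100, 118, 117, 78, 21, 17, 17, 26, 25, 22, 31, 41, 49, 48, 40, 42, 52, 59, 60]
182 [168, 168, 164, 164, 164, 166, 166, 165, 166, 167, 166, 166, 166, 168, 168, 164, 163, 164, 165, 164, 163, 165, 167, 166, 167, 165, 137, 76, 47, 39, 11, 20, 24, 17, 11, 13, 12, 13, 16, 13, 22, 28, 36, 48, 48, 39]
[181.6 221.3] [142.2 197.4]
```

Run:
```python
from h import *
Y=.282
for n,P in(("top",[.6004,.2523]),("scene",[.6063,.2583])):
 for s,th in((1.12,0),(1.5,0),(1.56,0),(1.56,.06),(1.62,0)):
  a=np.pi+Y+s-.8;q=np.array([proj(n,[P[0]+r*np.cos(th)*np.cos(a),P[1]+r*np.cos(th)*np.sin(a),.045+r*np.sin(th)]) for r in(.05,.138)])
  c=np.array([158,178]) if n=="top" else np.array([330,350]);k=(q[1]-q[0])[1]/(q[1]-q[0])[0]
  print(n,s,th,"rows at",c,(q[0][1]+k*(c-q[0][0])).round(1),"grip top",proj(n,[P[0]+.16*np.cos(a),P[1]+.16*np.sin(a),.105]))
g=cv2.cvtColor(cv2.imread('pics/raw_z_scene.png'),cv2.COLOR_BGR2GRAY)
for c in(330,335,340,345,350):print(c,[int(x) for x in g[170:200,c]])
# spatula blade in tray, top view
t=cv2.imread('pics/raw_z_top.png');h=cv2.cvtColor(t,cv2.COLOR_BGR2HSV)
def big(m):
  n,l,s,c=cv2.connectedComponentsWithStats(m.astype(np.uint8));i=1+np.argmax(s[1:,4]);return l==i,s[i]
roi=np.zeros(t.shape[:2],bool);roi[185:275,295:370]=1
m,s=big(roi&(h[...,1]<60)&(h[...,2]>110)&(h[...,2]<200));print(s)
box=cv2.boxPoints(cv2.minAreaRect(np.argwhere(m)[:,::-1].astype(np.float32)))
W=np.array([.5267,-.3106]);y=-.3264;Q=np.array([[np.cos(y),np.sin(y)],[-np.sin(y),np.cos(y)]])
print("blade corners tray_wide frame",[(Q@(ray("top",*b,.009)[:2]-W)).round(4).tolist() for b in box])
m,s=big(roi&(h[...,2]<45));print(s);box=cv2.boxPoints(cv2.minAreaRect(np.argwhere(m)[:,::-1].astype(np.float32)))
print("handle",[(Q@(ray("top",*b,.02)[:2]-W)).round(4).tolist() for b in box])
```

```text
top 1.12 0 rows at [158 178] [222.8 254.9] grip top [164.3 242.6]
top 1.5 0 rows at [158 178] [208.8 223.2] grip top [179.8 227.9]
top 1.56 0 rows at [158 178] [207.3 220. ] grip top [181.7 225.1]
top 1.56 0.06 rows at [158 178] [207.4 220.3] grip top [181.7 225.1]
top 1.62 0 rows at [158 178] [206. 217.] grip top [183.5 222.2]
scene 1.12 0 rows at [330 350] [166.3 184.2] grip top [327.8 150.5]
scene 1.5 0 rows at [330 350] [179.7 188.7] grip top [316.9 161.7]
scene 1.56 0 rows at [330 350] [181.4 189.2] grip top [315.7 163.8]
scene 1.56 0.06 rows at [330 350] [180.2 188.8] grip top [315.7 163.8]
scene 1.62 0 rows at [330 350] [183.  189.8] grip top [314.7 166. ]
330 [170, 166, 152, 49, 28, 3, 15, 9, 68, 151, 79, 59, 68, 43, 83, 52, 76, 73, 164, 183, 172, 168, 173, 165, 166, 162, 167, 165, 162, 163]
335 [83, 33, 57, 25, 22, 14, 15, 12, 24, 106, 142, 136, 129, 95, 71, 167, 179, 71, 78, 77, 75, 177, 165, 166, 165, 165, 160, 161, 165, 162]
340 [13, 18, 20, 21, 6, 28, 192, 178, 167, 169, 170, 169, 116, 139, 124, 91, 64, 181, 114, 77, 79, 80, 157, 177, 161, 164, 167, 165, 160, 163]
345 [19, 20, 6, 18, 134, 184, 168, 169, 164, 166, 163, 166, 166, 147, 127, 140, 116, 77, 126, 179, 155, 78, 83, 76, 156, 174, 164, 160, 165, 168]
350 [24, 10, 18, 194, 175, 167, 166, 169, 166, 166, 163, 164, 166, 163, 167, 152, 127, 146, 108, 70, 119, 175, 112, 80, 79, 75, 176, 173, 167, 166]
[316 195  28  34 573]
blade corners tray_wide frame [[0.0047, 0.0314], [0.0944, 0.0331], [0.0963, -0.0321], [0.0068, -0.0335]]
[312 222  18  35 257]
handle [[-0.0945, 0.0104], [0.0126, 0.0125], [0.0133, -0.0099], [-0.0938, -0.0117]]
```

```bash
python3 -c "
from h import *
print(bot.get_obs()['force']);bot.sign_off()"
```

```text
[-0.78380285 -0.37603019  0.34882799]
the job is handed in; nothing more can be done
```

The lever is parked in the stud's notch and the spatula is in the wide compartment. I handed the job in at about 20 s of the 48 s allowed; no verdict was reported.

**Spatula:** I took the one nearest the base. In the last top view its blade and handle corners lie within about 2 mm of the planned position, aligned with the tray and blade flat on the floor.

**Lever:** I gripped it, tilted it clear of the teeth, swung it about 82° and lowered it into the third notch, the one with the stud outside it. Going in, the force showed only the lever's own weight and a few newtons of side load. I let go at the height where I had gripped it in the rest bay, within 1 mm. The last frames fit a swing of about 1.56–1.58 rad and a lift near 0.

**Disagreements and limits:**
- The two cameras differed by about 5 mm in position; I worked with the mean, or with positions relative to the stud and tray.
- In the scene view the rod sat about 2 px above its predicted home line. A 1 px offset was already there before lowering, so I took it as calibration bias, but the lift is inferred rather than measured directly.
- All 12 picture views were used before the end, so the last checks were done numerically on saved frames.
- I did not re-measure the brush, can, jar and carton at the end. The arm's path avoided them and I felt no contact.

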